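Lock the potato peeler's lid and hold its outlet gate open at the mark

TASK

The drum peeler has a batch to empty: first press its loose lid down against the seal and turn it clockwise as far as it goes, so that it is locked, and let go of it. Then draw the spring-return outlet gate out by its upright handle until its index fin lines up with the pointer on the scale beside it, and finish while holding it there, still gripped or hooked by the fingers, because it springs shut if let go. Leave the pointer where it is set, do not open the gate before the lid is locked, and do not disturb the tub, bowl, potato or hand peeler.

Things in the scene. Friction and masses are not known exactly. Their poses are not given: they have to be found in the camera images.
- peeler: Bench-top potato peeler, bolted down: grey housing 240 mm across, aluminium drum 210 mm. Origin on the table on the drum's axis, z up. A steel spout (110 mm wide, up to 178 mm high) leaves along +y, mouth 305 mm out; the gate, a steel plate, crosses it 200 mm along +y and is drawn out sideways, along -x. Three catch brackets round the rim reach 140 mm from the axis, 234 mm high.
- lid_grip (a point): Centre of the lid's black bar handle, 18 mm wide and high, 110 mm long, level on the drum's axis, 277 mm above the table as found. Site axes turn with the lid: the bar runs along y, so pinch it across x; z up. Under the bar 24 mm are free above the domed steel lid (220 mm across), but for posts 44 mm either side of the centre. The lid can only go down and turn, never come off.
- lid_press (a joint): How far the lid is pressed down (m): 0 up on its springy seal, as found; 0.009 at the bottom stop. Takes about 5 N at first, 10 N at the bottom; springs up again if let go unlocked. Its ears go under the catches only beyond 0.006: keep it at 0.007 to 0.009 while turning. Locked and let go it rests near 0.006, its ears up against the catches.
- lid_turn (a joint): How far the lid is turned clockwise seen from above (rad): found at 0 to 0.2. The catches block it at about 0.34 unless pressed down; the solid end stop, fully locked, is at 0.75. Turns easily (0.1 to 0.3 N m). At 0 the axes of point lid_grip are parallel to the peeler's.
- gate_grip (a point): Grip point of the gate's upright black handle, a paddle 16 mm thick along the pull (peeler's x), 44 mm wide (y), from 111 to 171 mm above the table; this point is mid-paddle, 150 mm up. Axes as the peeler's. Gate shut, it lies 115 mm along -x and 200 mm along +y of the peeler's origin; 41 mm are free to the spout on its +x side. A flat rail, top 96 mm up, runs below its way.
- gate (a joint): How far the gate is drawn out (m) along the peeler's -x: 0 shut, 0.085 at the stop. A spring pulls it shut: about 6 N at 0, 13 N at 0.06.
- gate_index (a point): Tip of the pale steel index fin, 6 mm thick, that sticks out 20 mm from the gate handle's foot towards the peeler's +y; 108 mm above the table. Moves with the gate. Gate shut, it lies 115 mm along -x and 242 mm along +y of the peeler's origin. Axes as the peeler's.
- pointer_tip (a point): Tip of the pointer, a 6 mm thick steel finger on a small clamp (20 x 20 mm, with a thumbscrew, top 128 mm above the table) on the aluminium scale bar beside the rail, facing the index fin at the same height and peeler y. The gate is at the mark when the fin's tip and this tip have the same peeler x. Axes as the peeler's.
- pointer (a joint): Where the pointer is set (m), on the same zero and direction as the gate's travel: the gate is at the mark when joint gate equals this. Set between 0.035 and 0.07. Stiff to slide; leave it.
- tub: White plastic tub with peeled potatoes, 200 x 200 x 70 mm, under the spout's mouth. Leave alone. Origin under its centre.
- bowl: Small steel bowl heaped with potatoes, 150 mm across, about 105 mm high. Leave alone. Origin under its centre.
- spud: A single unpeeled potato, 95 mm long, 56 mm thick. Leave alone. Origin under its centre.
- swivel_peeler: Hand peeler with a red handle, 165 mm long, 12 mm high, flat on the table. Leave alone. Origin near its middle.

How it is judged (in metres and radians):
On the way, in this order (a step that is already met when the one before it is completed fails the run):
1. the lid is pressed down and turned clockwise under its catches to the stop, and the fingers have let go of it (value of joint lid_turn above 0.66 rad and value of joint lid_press above 0.004 m and contact force between the fingers and peeler below 0.5 N), for 0.2 s.
2. the gate is drawn out to the pointer and held there by the fingers (x of gate_index in the frame of pointer_tip between -0.005 and 0.005 m and contact force between the fingers and peeler above 2 N), for 0.3 s.
At the end, for the whole second after the job is handed in: The lid is locked (turned past 0.66 rad of 0.75 and held down by its catches), the gate's index fin is within 5 mm of the pointer along the pull, the gate is still, and the fingers are holding it there (more than 2 N of contact) (all of step 2 and value of joint lid_turn above 0.66 rad and value of joint lid_press above 0.004 m and velocity of joint gate between -0.01 and 0.01 m/s); the arm keeps its last pose, push and grip.
It fails at once if the gate is opened (more than 12 mm) while the lid is not locked (value of joint gate above 0.012 m and value of joint lid_turn below 0.55 rad).
It fails at once if the pointer is shifted on its scale by more than 4 mm (distance of pointer_tip from where it was at the start of the episode above 0.004 m).
It fails at once if the tub, bowl, potato or hand peeler is shifted by more than 30 mm (distance of any of tub, bowl, spud, swivel_peeler from where it was at the start of the episode above 0.03 m).
It also fails if it takes over 45 s, if anything falls off the work surface, if the arm or the gripper's body presses on something with over 40 N, if the wrist force passes 120 N, or if a joint passes its speed limit or range.

ROBOT

A 6-joint arm with a two-finger parallel gripper is mounted at the origin on the work surface. World frame = base frame: x ahead of the robot, y to its left, z up, the work surface at z = 0. Lengths are in mm, angles in rad, forces in N, time in s.
With the tool pointing down it reaches from about 350 to 775 mm from the base axis. Payload 7.3 kg.
Tool frame: the origin (TCP) lies at the centre of the arm's flange, where the gripper is bolted on; the fingertips stand 178 mm ahead of it and the grasp point (between the pads) lies 159 mm ahead of it; z points along the fingers, y is the line along which they close (so a half turn about z gives the same grasp; the last joint's range is limited). The gripper opens to 92 mm and grips with 3 to 60 N. Pads are 19 mm wide; open, the fingers measure 130 mm over their backs; the gripper's body (75 mm by 190 mm) begins 47 mm behind the grasp point.
Start: joints at [-1.394, 0.342, 1.524, -0, 1.275, -0.146], TCP at [166.562, -497.88, 404.741] pointing down, gripper open.
Joint ranges: [-2.53, 2.53], [-0.77, 2.02], [0.04, 2.7], [-1, 4.14], [0.28, 2.66], [-3.11, 3.11]. Speed limits (rad/s): [2.57, 2.57, 3.14, 3.14, 3.14, 3.14].

INTERFACE

Orientations are given as [roll, pitch, yaw] about the fixed x, y, z axes, in that order (R = Rz(yaw) Ry(pitch) Rx(roll)).
In Python, from plant import * gives the robot as it stands. The module is installed in compiled form; this text tells all that it offers.
- The arm moves only by the shell command python3 -m inch 'ROWS'. ROWS is JSON, a list of rows, each a list of 5 numbers: the shift along the tool's x, y, z in m, then the turn about the tool's z in rad, then the opening, from 0 (shut) to 1 (fully open). In form: [[tx, ty, tz, spin, claw], ...]. A call has 1 to 8 rows; each row is the pose to reach, as a shift and turn from the pose commanded when the call began, along the tool's axes at that moment; what a row does not reach only later rows make up. A row lasts 1/12 s, in which the tool goes at most 41.7 mm and 7.16 degrees, less where a joint would pass 70% of its speed; a pose out of reach is approached as far as the arm can. A call with a gripper value outside its range is refused whole. The fingers move at their own pace and stop on an object; the grip force is fixed at half the most. Time passes only in rows, so rows that repeat a pose let the fingers close. It gives the time, the measured TCP pose, the force, the opening and the grip force at its end, in the units of the state.
- get_obs(): the state, without advancing time (a new reading comes with each control period).
- capture(name): name is "side" or "top"; returns a dict with "color" (420x560x3 uint8, red, green, blue), "intrinsics" (3x3 intrinsics, pixels), "pose" (4x4, takes a point from camera to world coordinates). Camera axes: x right, y down, z forward; pixel columns grow to the right and rows downward; lengths in mm; the calibration is good to about 2 mm. A picture is of the moment at which its call begins. There is no depth.
- close_job(): hands the job in; it is judged then, once.
Trained networks look in a picture, given as the dict that the camera call returned (one of the last four; its "shot" number tells which), for a name from the list of things; names that differ only in an ending like _2 or _b are one class to them, and where a whole thing is asked for, a point or a joint stands for the part that bears it (a point fixed in the world has none). Each returns a list of dicts, best first, with "conf" (0 to 1); they miss things now and then, are a little off and sometimes report something else, mostly with a low value. They report only what shows in the picture. A call takes as long as a camera call.
- look_for(picture, target): "rect" ([centre column, centre row, width, height] in pixels, round what is visible of it).
- trace(picture, target): "pixels" (420x560 bool, what is visible of it) and "rect" ([centre column, centre row, width, height] in pixels, round what is visible of it).
- tip_of(picture, target): "centre" ([column, row] in pixels: a listed point, or the origin of a listed thing).
The state is a dict: "time": time; "joint_positions": joint angles; "dq": joint speeds; "tau": joint torques, N m; "tool_pos": TCP position; "tcp_rot": TCP orientation; "contact_force": force on the tool from outside, world axes, zero at the start; "moment": the same for the moment, N m; "grip_width": finger opening in mm; "finger_force": force on a finger pad.
Only numpy, scipy, OpenCV 4.12 (cv2) and the standard library are available. Lean on these libraries where they do the work, as an engineer would, in place of code of your own. Each camera call takes 0.05 s, during which the arm holds its last target. There are 200 camera calls.

## Working session

There is one attempt and no reset: what is moved stays moved. The work goes in short steps, Python scripts to look and compute and a shell command to move; the robot and the scene stay as the last step left them, time stands still between calls to the robot, and variables do not carry over. Pictures are saved under pics/ and viewed, at most 10 in all, crops included, and the job is handed in when it is done.

```bash
mkdir -p pics
cat > h.py <<'E'
from plant import *
import numpy as np, cv2
def proj(c,P):
    T=np.linalg.inv(c["pose"]); p=T[:3,:3]@np.asarray(P,float)+T[:3,3]; q=c["intrinsics"]@p; return q[:2]/q[2]
def ray(c,uv):
    d=c["pose"][:3,:3]@np.linalg.inv(c["intrinsics"])@np.array([uv[0],uv[1],1.]); return c["pose"][:3,3],d/np.linalg.norm(d)
def tri(obs):
    A=np.zeros((3,3));b=np.zeros(3)
    for c,uv in obs:
        o,d=ray(c,uv);M=np.eye(3)-np.outer(d,d);A+=M;b+=M@o
    X=np.linalg.solve(A,b); return X,[np.round(proj(c,X)-uv,1) for c,uv in obs]
def atz(c,uv,z):
    o,d=ray(c,uv); return o+d*(z-o[2])/d[2]
def save(c,n): cv2.imwrite("pics/"+n,c["color"][:,:,::-1])
E
python3 - <<'E'
from h import *
np.set_printoptions(precision=1,suppress=True)
s=capture("side");t=capture("top")
save(s,"s0.png");save(t,"t0.png")
print(s["pose"],t["pose"],s["intrinsics"])
for n in "peeler lid_grip gate_grip gate_index pointer_tip tub bowl spud swivel_peeler".split():
    r={}
    for k,c in(("s",s),("t",t)):
        q=tip_of(c,n); print(n,k,[(np.round(x["centre"],1),round(x["conf"],2)) for x in q[:2]])
        if q:r[k]=(c,np.array(q[0]["centre"]))
    if len(r)==2: print("   ",*tri(list(r.values())))
print(get_obs())
E
```

```text
[[    1.     -0.1     0.1   426.5]
 [   -0.1    -0.6     0.8 -1109.3]
 [    0.     -0.8    -0.6  1078.2]
 [    0.      0.      0.      1. ]] [[   0.    -1.     0.2  296.7]
 [  -1.    -0.    -0.   -39.9]
 [   0.    -0.2   -1.  1691. ]
 [   0.     0.     0.     1. ]] [[533.2   0.  281.6]
 [  0.  533.2 211.7]
 [  0.    0.    1. ]]
peeler s [(array([321. , 290.9]), 0.57)]
peeler t [(array([310.2, 177.4]), 0.58)]
    [ 702.3 -175.4   31.1] [array([12. , -3.5]), array([-0. ,  9.7])]
lid_grip s [(array([323., 214.]), 0.85)]
lid_grip t [(array([313.2, 175. ]), 0.77)]
    [ 669.8 -163.1  278.8] [array([ 3.4, -0.9]), array([-0.2,  2.9])]
gate_grip s []
gate_grip t [(array([246.3, 224.2]), 0.59)]
gate_index s []
gate_index t [(array([241.3, 232.5]), 0.76)]
pointer_tip s [(array([242.1, 211.6]), 0.42), (array([218.6, 368.9]), 0.16)]
pointer_tip t [(array([233.6, 248.4]), 0.54)]
    [478.9  73.1 107.3] [array([-1.3,  0.3]), array([-0. , -1.2])]
tub s [(array([282.5, 204. ]), 0.79)]
tub t [(array([195.6, 206.4]), 0.61)]
    [623.5 216.   10.8] [array([ 1.1, -0.3]), array([-0.,  1.])]
bowl s [(arra
[... 199 characters left out ...]
.67)]
spud t [(array([165.4, 278.9]), 0.89), (array([312.1, 177.8]), 0.43)]
    [371.2 300.6  18.2] [array([ 1.8, -0.3]), array([0.1, 1.8])]
swivel_peeler s [(array([278.9, 396.5]), 0.95)]
swivel_peeler t [(array([391.7, 238.2]), 0.86)]
    [ 529.2 -459.6    7.5] [array([ 3.2, -0.8]), array([0.1, 2.2])]
{'time': 1.0, 'joint_positions': array([-1.4,  0.3,  1.5,  0. ,  1.3, -0.1]), 'dq': array([ 0., -0., -0.,  0., -0.,  0.]), 'tau': array([  0. , -43.1, -24.4,   0.1,   0. ,   0. ]), 'tool_pos': array([ 166.6, -497.9,  404.7]), 'tcp_rot': array([ 3.1, -0. ,  0.3]), 'contact_force': array([-1. , -0.4,  0.4]), 'moment': array([-0., -0., -0.]), 'finger_force': 0.0, 'grip_width': 91.60094174755145}
```

Run:
```python
import cv2,numpy as np
a=cv2.imread("pics/t0.png")[110:310,140:390];b=cv2.imread("pics/s0.png")[150:350,170:420]
cv2.imwrite("pics/c0.png",np.vstack([cv2.resize(a,None,fx=3,fy=3,interpolation=3)]))
cv2.imwrite("pics/c1.png",cv2.resize(b,None,fx=3,fy=3,interpolation=3))
```

```text
(no output)
```

View pics/c0.png

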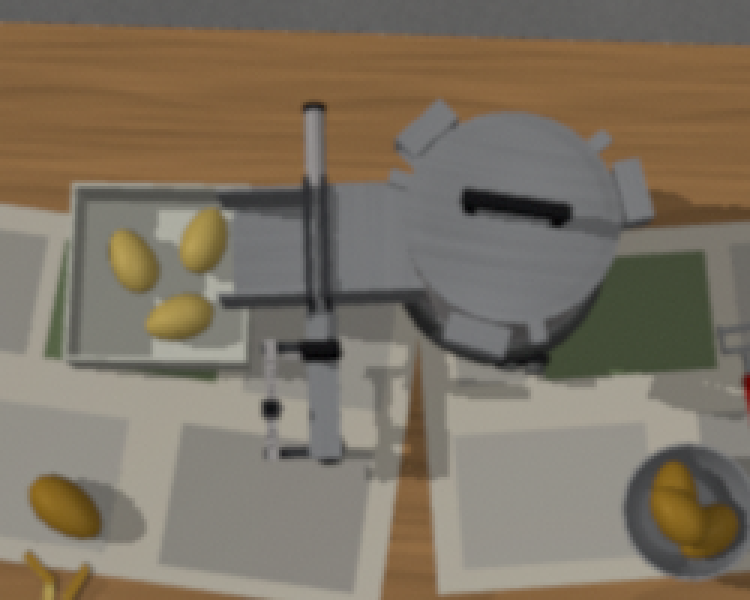

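View pics/c1.png

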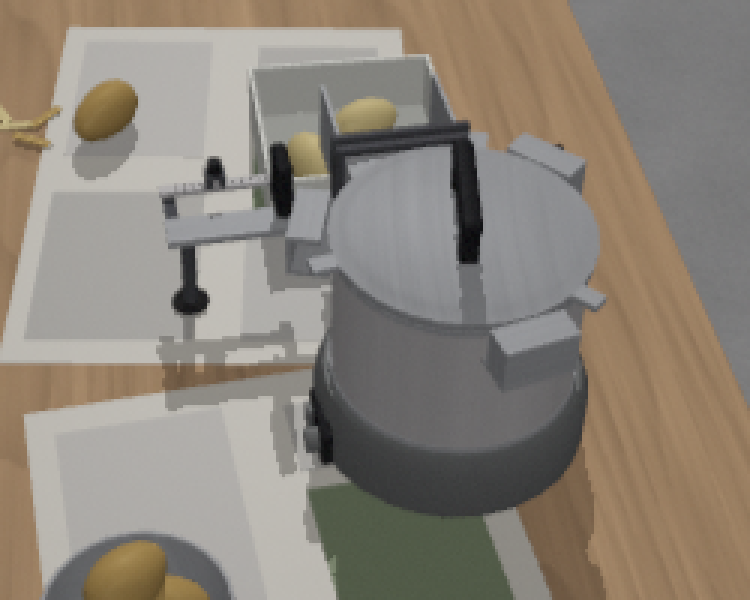

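The top view shows the lid bar tilted slightly, about (295,178) to (330,181) in full-picture pixels. It also shows the gate paddle at (246,226), the clamp thumbscrew at (230,246), and a clear path to the lid from the robot's side. Next I'll refine by averaging several pictures and fitting the peeler pose.

Run:
```python
from h import *
from scipy.optimize import least_squares
np.set_printoptions(precision=2,suppress=True)
S=[];acc={"side":[], "top":[]};meas={}
for i in range(4):
  for k in("side","top"):
    c=capture(k);acc[k].append(c["color"].astype(float))
    if k=="top":t=c
    else:s=c
    for n in "lid_grip gate_grip gate_index pointer_tip".split():
        q=tip_of(c,n)
        if q and q[0]["conf"]>.35: meas.setdefault((n,k),[]).append(q[0]["centre"])
print({k:(np.mean(v,0),np.std(v,0),len(v)) for k,v in meas.items()})
C={"side":s,"top":t}
def model(p):
    x,y,a,m=p[:4];R=np.array([[np.cos(a),-np.sin(a),0],[np.sin(a),np.cos(a),0],[0,0,1]]);o=np.array([x,y,0])
    L={"lid_grip":[0,0,277],"gate_grip":[-115,200,150],"gate_index":[-115,242,108],"pointer_tip":[-115-m,242,108]}
    return {k:o+R@np.array(v) for k,v in L.items()}
def res(p):
    M=model(p);return np.concatenate([(proj(C[k],M[n])-np.mean(v,0)) for (n,k),v in meas.items()])
r=least_squares(res,[670,-160,.04,50],loss="soft_l1",x_scale=[10,10,.05,10])
print(r.x,r.cost);M=model(r.x)
for (n,k),v in meas.items(): print(n,k,M[n],proj(C[k],M[n])-np.mean(v,0))
m=trace(t,"lid_grip");print(len(m))
if m:
  ys,xs=np.nonzero(m[0]["pixels"]);print(m[0]["rect"])
  P=np.array([atz(t,(u,v),280)[:2] for u,v in zip(xs,ys)]);w=np.linalg.eigh(np.cov(P.T))[1][:,-1];print("lid part",len(P),P.mean(0),"dir",w)
im=acc["top"];im=np.mean(im,0).astype(np.uint8)
np.save("topmean.npy",im)
a=cv2.resize(im[205:275,200:280],None,fx=7.5,fy=7.5,interpolation=cv2.INTER_CUBIC)
b=np.mean(acc["side"],0).astype(np.uint8)[185:265,215:290];b=cv2.resize(b,None,fx=7,fy=7,interpolation=cv2.INTER_CUBIC)
cv2.imwrite("pics/z1.png",a[:,:,::-1]);cv2.imwrite("pics/z2.png",b[:,:,::-1])
o=get_obs();print(o["tool_pos"],o["tcp_rot"])
```

```text
{('lid_grip', 'side'): (array([324.12, 210.65]), array([0.9 , 1.05]), 4), ('gate_grip', 'side'): (array([262.73, 208.25]), array([0.78, 1.22]), 4), ('pointer_tip', 'side'): (array([242.22, 212.9 ]), array([1.44, 1.37]), 4), ('lid_grip', 'top'): (array([311.57, 177.45]), array([1.49, 1.87]), 4), ('gate_grip', 'top'): (array([246.05, 227.22]), array([1.08, 0.54]), 4), ('gate_index', 'top'): (array([238.57, 231.5 ]), array([1.21, 0.85]), 4), ('pointer_tip', 'top'): (array([233.6 , 246.62]), array([1.18, 1.38]), 4)}
[ 668.76 -157.12    0.09   51.02] 7.2272233237066565
lid_grip side [ 668.76 -157.12  277.  ] [1.33 1.43]
gate_grip side [536.44  31.86 150.  ] [-0.59 -0.42]
pointer_tip side [481.89  69.16 108.  ] [-0.32 -0.45]
lid_grip top [ 668.76 -157.12  277.  ] [-0.63  0.86]
gate_grip top [536.44  31.86 150.  ] [0.58 0.48]
gate_index top [532.71  73.7  108.  ] [-4.48 -0.99]
pointer_tip top [481.89  69.16 108.  ] [ 1.24 -0.33]
2
[308.8, 186.4, 77.0, 79.5]
lid part 4145 [ 657.  -155.5] dir [-0.97  0.26]
[ 166.57 -497.86  404.73] [3.14 0.   0.32]
```

View pics/z1.png

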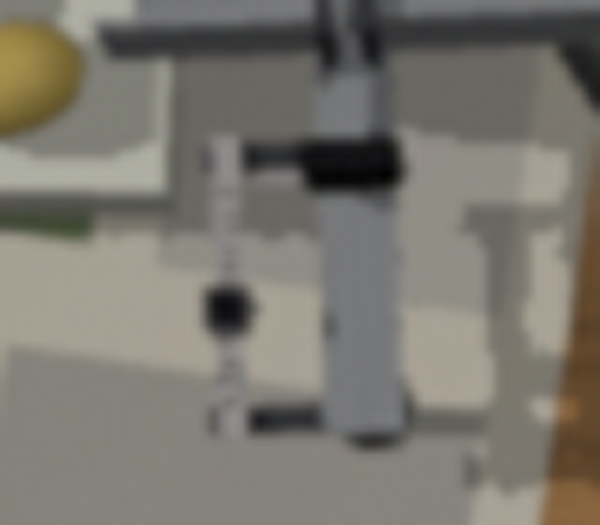

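View pics/z2.png

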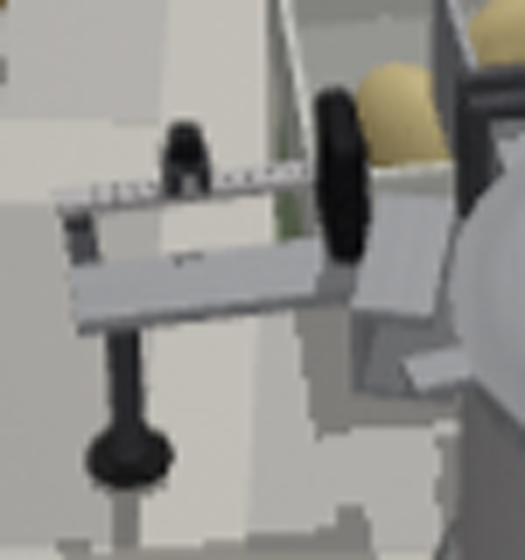

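The top zoom shows the paddle at zoom pixels (353,163), the thumbscrew at (228,308), and the rail and scale running nearly straight down the picture. The side zoom shows the clamp at (187,160) and the paddle at (340,175). From these I'll get the peeler yaw, the bar pose and the pointer offset by thresholding.

Run:
```python
from h import *
np.set_printoptions(precision=2,suppress=True)
t=capture("top");s=capture("side");im=np.load("topmean.npy").astype(int)
u=lambda x,y:((x+.5)/7.5-.5+200,(y+.5)/7.5-.5+205)
v=lambda x,y:((x+.5)/7-.5+215,(y+.5)/7-.5+185)
def yaw(a,b): d=np.array(a)-np.array(b);return np.arctan2(d[1],d[0])
for n,a,b,z in(("railL",(318,70),(326,430),96),("railR",(388,210),(402,400),96),("scale",(226,140),(233,430),108)):
    print(n,A:=atz(t,u(*a),z),B:=atz(t,u(*b),z),yaw(A,B))
print("paddle x: +edge top-8",atz(t,u(350,140),171)[:2]," -edge foot+8",atz(t,u(350,190),111)[:2], "-edge at 96",atz(t,u(350,190),100)[:2])
print("y edges top",atz(t,u(304,150),171)[:2],atz(t,u(400,165),171)[:2])
print("knob tri",*tri([(t,u(228,308)),(s,v(186,150))]))
for z in(118,128): print(z,"top",atz(t,u(228,308),z),"side",atz(s,v(186,150),z))
print("paddle tri top edge",*tri([(t,u(352,150)),(s,v(337,95))]))
# lid bar: dark pixels
for c,img,r in((t,im,(165,195,285,340)),(s,s["color"].astype(int),(190,245,310,335))):
    a,b,x0,x1=r;g=img.sum(2)[a:b,x0:x1];n,l,st,ce=cv2.connectedComponentsWithStats((g<130).astype(np.uint8))
    i=1+np.argmax(st[1:,4]);ys,xs=np.nonzero(l==i)
    P=np.array([atz(c,(X+x0,Y+a),282)[:2] for X,Y in zip(xs,ys)]);w=np.linalg.eigh(np.cov(P.T))[1][:,-1];w*=np.sign(w[1])
    q=P@w;print("bar",len(P),P.mean(0),(P.max(0)+P.min(0))/2,"span",np.ptp(q),"lidyaw",-np.arctan2(w[0],w[1]),ce[i]+[x0,a])
```

```text
railL [589.88  51.25  96.  ] [433.9   41.74  96.  ] 0.06087824673735136
railR [529.38  18.7   96.  ] [447.59   9.81  96.  ] 0.10830731645041033
scale [555.96  88.81 108.  ] [431.79  80.42 108.  ] 0.06741252487363518
paddle x: +edge top-8 [547.13  32.64]  -edge foot+8 [535.36  34.69] -edge at 96 [537.02  35.21]
y edges top [542.41  51.42] [537.3   11.67]
knob tri [481.65  83.81 120.09] [array([0. , 0.2]), array([ 0.2, -0. ])]
118 top [482.38  84.01 118.  ] side [481.29  86.31 118.  ]
128 top [481.2   83.22 128.  ] side [480.72  73.86 128.  ]
paddle tri top edge [539.48  30.96 184.74] [array([-0. ,  0.4]), array([ 0.5, -0.1])]
bar 208 [ 667.09 -158.41] [ 665.59 -158.32] span 104.20397380047774 lidyaw -0.1219172407056977 [311.52 178.45]
bar 297 [ 663.62 -177.74] [ 663.08 -175.74] span 149.6359287856461 lidyaw -0.14922833840398872 [325.17 216.46]
```

```bash
python3 -m inch '[[0.02,-0.005,-0.035,-0.1,1],[0.05,-0.015,-0.06,-0.2,1],[0.085,-0.025,-0.08,-0.3,1],[0.12,-0.035,-0.095,-0.4,1],[0.16,-0.045,-0.095,-0.5,1],[0.2,-0.057,-0.095,-0.6,1],[0.24,-0.068,-0.095,-0.7,1],[0.28,-0.08,-0.095,-0.8,1]]'
cat >> h.py <<'E'
def to(x,y,z,yaw):
    o=get_obs();R=cv2.Rodrigues(np.zeros(3))[0];a=o["tcp_rot"][2]
    d=np.array([x,y,z])-o["tool_pos"];c,s=np.cos(a),np.sin(a)
    print("shift mm",np.round([c*d[0]+s*d[1],s*d[0]-c*d[1],-d[2]],1),"spin",round(-(yaw-a),3),"now",np.round(o["tool_pos"],1),np.round(o["tcp_rot"],3))
E
python3 -c "
from h import *
to(667,-158,500,1.446)"
```

```text
time: 3.82
tool_pos: [408.0, -331.8, 500.0]
tcp_rot: [3.141, 0.0, 1.127]
contact_force: [0.3, -0.8, -1.1]
grip_width: 91.8
finger_force: 0.0
shift mm [268.1 159.4   0. ] spin -0.319 now [ 408.  -331.8  500. ] [3.141 0.    1.127]
```

```bash
python3 -m inch '[[0.034,0.02,0,-0.05,1],[0.068,0.04,0,-0.1,1],[0.102,0.06,0,-0.15,1],[0.136,0.08,0,-0.2,1],[0.17,0.1,0,-0.25,1],[0.204,0.12,0,-0.3,1],[0.238,0.14,0,-0.32,1],[0.268,0.16,0,-0.32,1]]'
python3 - <<'E'
from h import *
to(667,-158,436,1.446)
s=capture("side");im=s["color"][120:290,230:430]
cv2.imwrite("pics/a1.png",cv2.resize(im,None,fx=3.5,fy=3.5,interpolation=3)[:,:,::-1])
E
```

```text
time: 4.48
tool_pos: [668.4, -159.0, 499.7]
tcp_rot: [3.141, -0.0, 1.445]
contact_force: [1.2, -0.3, 0.5]
grip_width: 91.8
finger_force: 0.0
shift mm [ 0.8 -1.5 63.7] spin -0.001 now [ 668.4 -159.   499.7] [ 3.141 -0.     1.445]
```

View pics/a1.png

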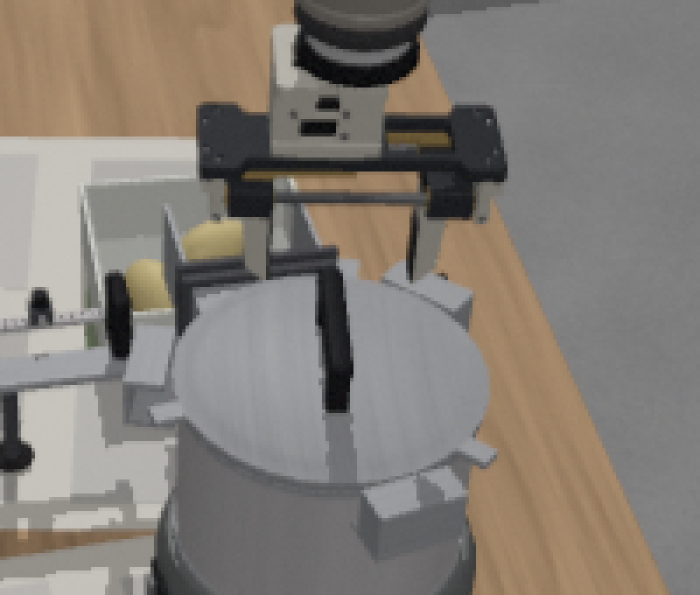

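The fingers straddle the bar evenly, at crop columns 258 and 420 with the bar at about 335. I'll descend and close.

```bash
python3 -m inch '[[0,-0.001,0.03,0,1],[0,-0.001,0.055,0,1],[0,-0.001,0.063,0,1],[0,-0.001,0.063,0,1],[0,-0.001,0.063,0,0],[0,-0.001,0.063,0,0],[0,-0.001,0.063,0,0],[0,-0.001,0.063,0,0]]'; python3 -m inch '[[0,0,0,0,0],[0,0,0,0,0],[0,0,0,0,0]]'
```

```text
time: 5.2
tool_pos: [665.9, -161.1, 438.5]
tcp_rot: [3.139, 0.001, 1.443]
contact_force: [0.3, -0.3, -0.0]
grip_width: 69.6
finger_force: 0.0
time: 5.45
tool_pos: [665.9, -160.9, 437.0]
tcp_rot: [3.141, 0.0, 1.443]
contact_force: [0.8, -0.0, -0.7]
grip_width: 49.7
finger_force: 0.0
```

```bash
python3 -m inch '[[0,0,0,0,0],[0,0,0,0,0],[0,0,0,0,0],[0,0,0,0,0],[0,0,0,0,0],[0,0,0,0,0]]'
```

```text
time: 5.95
tool_pos: [667.4, -161.0, 436.7]
tcp_rot: [3.135, 0.0, 1.443]
contact_force: [12.0, -1.8, -3.8]
grip_width: 17.8
finger_force: 30.0
```

```bash
python3 -m inch '[[0,0.002,0.002,0,0],[0,0.002,0.005,0,0],[0,0.002,0.008,0,0],[0,0.002,0.009,0,0],[0,0.002,0.009,0,0]]'
```

```text
time: 6.37
tool_pos: [668.1, -161.0, 429.6]
tcp_rot: [3.137, 0.001, 1.443]
contact_force: [2.9, 0.8, 9.6]
grip_width: 17.8
finger_force: 30.0
```

```bash
python3 -m inch '[[0,0,0.0005,0,0],[0,0,0.001,0.05,0],[0,0,0.001,0.12,0],[0,0,0.001,0.19,0],[0,0,0.001,0.26,0],[0,0,0.001,0.26,0]]'
```

```text
time: 6.87
tool_pos: [667.8, -160.9, 429.0]
tcp_rot: [3.138, -0.0, 1.179]
contact_force: [-0.8, 1.0, 9.8]
grip_width: 17.8
finger_force: 30.0
```

```bash
python3 -m inch '[[0,0,0,0.06,0],[0,0,0,0.12,0],[0,0,0,0.18,0],[0,0,0,0.24,0],[0,0,0,0.3,0],[0,0,0,0.34,0],[0,0,0,0.34,0],[0,0,0,0.34,0]]'; python3 -c "
from h import *
o=get_obs();print(o['moment'],o['contact_force'],o['tcp_rot'],o['tool_pos'])"
```

```text
time: 7.53
tool_pos: [667.5, -160.7, 428.9]
tcp_rot: [3.14, -0.001, 0.844]
contact_force: [-4.8, 1.0, 8.6]
grip_width: 18.0
finger_force: 30.9
[0.16030103 0.47850131 0.84967998] [-4.82450953  0.95917971  8.60801776] [ 3.13978228e+00 -5.16410911e-04  8.44351357e-01] [ 667.53216959 -160.70561323  428.87150515]
```

```bash
python3 -m inch '[[0,0,0,0.04,0],[0,0,0,0.08,0],[0,0,0,0.08,0]]'; python3 -c "
from h import *
o=get_obs();print(o['moment'],o['contact_force'],o['tcp_rot'],o['tool_pos'])"
```

```text
time: 7.78
tool_pos: [667.3, -161.1, 428.8]
tcp_rot: [3.14, 0.001, 0.762]
contact_force: [-4.2, -0.5, 8.9]
grip_width: 19.2
finger_force: 32.7
[-0.15125681  0.72791143  0.95991288] [-4.22300035 -0.47712769  8.90571607] [3.13984203e+00 5.27517418e-04 7.62277131e-01] [ 667.31914764 -161.08288824  428.81868123]
```

```bash
python3 -m inch '[[0,0,0,-0.05,0],[0,0,0,-0.05,0.6],[0,0,0,-0.05,0.6],[0,0,0,-0.05,0.6],[0,0,0,-0.05,0.6],[0,0,-0.03,-0.05,0.6],[0,0,-0.07,-0.05,0.6],[0,0,-0.09,-0.05,0.6]]'
python3 - <<'E'
from h import *
to(541,33,520,0.07+np.pi/2)
im=capture("side")["color"][120:290,210:410]
cv2.imwrite("pics/a2.png",cv2.resize(im,None,fx=3.5,fy=3.5,interpolation=3)[:,:,::-1])
E
```

```text
time: 8.45
tool_pos: [667.6, -161.0, 520.7]
tcp_rot: [3.138, -0.002, 0.813]
contact_force: [0.7, -0.5, 1.6]
grip_width: 54.4
finger_force: 0.0
shift mm [  53.8 -225.3    0.7] spin -0.828 now [ 667.6 -161.   520.7] [ 3.138e+00 -2.000e-03  8.130e-01]
```

View pics/a2.png

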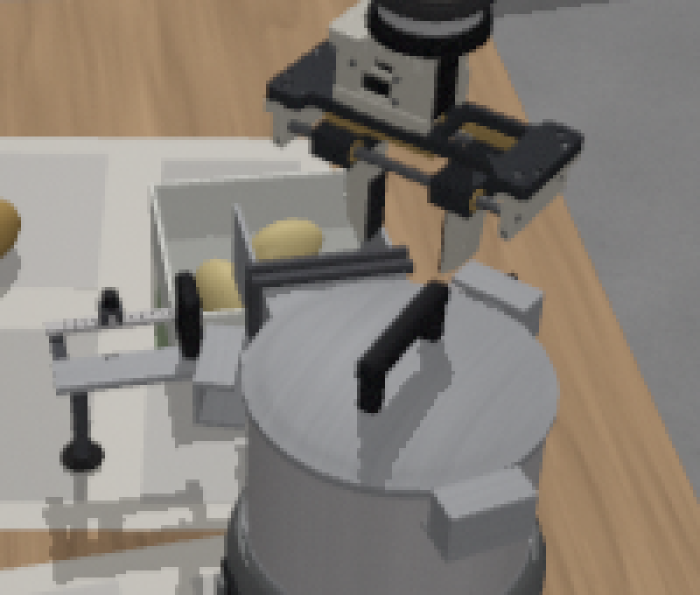

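The lid bar now runs diagonally (crop (370,400) to (437,290)), the ears are under the catches, and the fingers are clear. Next is the gate paddle.

```bash
python3 -m inch '[[0.007,-0.03,0,-0.1,0.48],[0.014,-0.06,0,-0.2,0.48],[0.021,-0.09,0,-0.3,0.48],[0.028,-0.12,0,-0.4,0.48],[0.035,-0.15,0,-0.5,0.48],[0.042,-0.18,0,-0.6,0.48],[0.049,-0.21,0.03,-0.7,0.48],[0.0535,-0.226,0.06,-0.8,0.48]]'; python3 -m inch '[[0,0,0.03,-0.01,0.48],[0,0,0.06,-0.01,0.48],[0,0,0.06,-0.01,0.48]]'
python3 - <<'E'
from h import *
to(540,32.5,311,0.055+np.pi/2)
a=capture("side")["color"][130:270,180:330];b=capture("top")["color"][170:310,150:300]
cv2.imwrite("pics/a3.png",np.hstack([cv2.resize(i,(400,373),interpolation=3) for i in(a,b)])[:,:,::-1])
E
```

```text
time: 9.17
tool_pos: [538.9, 35.2, 457.9]
tcp_rot: [3.137, -0.0, 1.619]
contact_force: [1.5, 0.0, -0.9]
grip_width: 44.0
finger_force: 0.0
time: 9.42
tool_pos: [539.1, 33.6, 391.0]
tcp_rot: [-3.131, -0.001, 1.623]
contact_force: [-0.7, 0.1, -0.7]
grip_width: 44.3
finger_force: 0.0
shift mm [-1.2  0.9 80. ] spin -0.002 now [539.1  33.6 391. ] [-3.131e+00 -1.000e-03  1.623e+00]
```

View pics/a3.png

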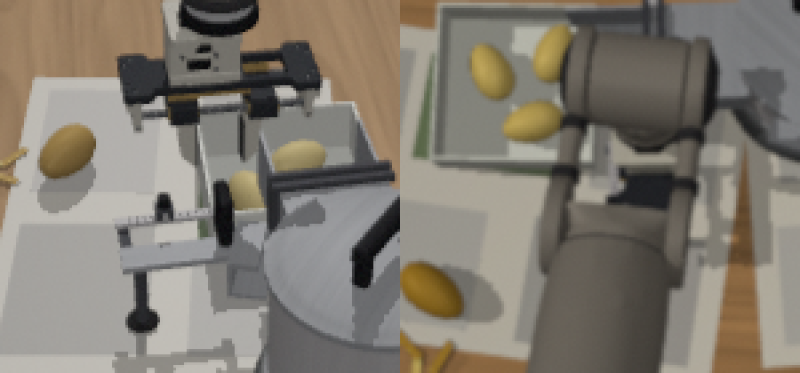

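The fingers stand above the paddle, at left-panel (223,215), and the scale and clamp stay visible from the side. I'll descend with force checks.

```bash
python3 -m inch '[[-0.001,0,0.025,0,0.48],[-0.001,0,0.045,0,0.48],[-0.001,0,0.06,0,0.48],[-0.001,0,0.07,0,0.48],[-0.001,0,0.079,0,0.48],[-0.001,0,0.079,0,0.48]]'; python3 -c "
from h import *
to(540,32.5,311,1.625)
c=capture('side');print(proj(c,[539,33,150]),[(x['centre'],x['conf']) for x in tip_of(c,'gate_grip')[:2]])"
```

```text
time: 10.02
tool_pos: [540.9, 31.9, 317.4]
tcp_rot: [-3.141, 0.0, 1.622]
contact_force: [-0.4, 0.6, -0.3]
grip_width: 44.2
finger_force: 0.0
shift mm [ 0.7 -0.9  6.4] spin -0.003 now [540.9  31.9 317.4] [-3.141  0.     1.622]
[263.00995206 207.51037003] [([262.1, 206.7], 0.56), ([319.2, 287.7], 0.42)]
```

```bash
python3 -m inch '[[0,0,0.001,0,0],[0,0,0.001,0,0],[0,0,0.001,0,0],[0,0,0.001,0,0],[0,0,0.001,0,0],[0,0,0.001,0,0],[0,0,0.001,0,0]]'
```

```text
time: 10.7
tool_pos: [541.0, 32.2, 317.1]
tcp_rot: [3.14, 0.0, 1.623]
contact_force: [2.3, 0.5, 0.5]
grip_width: 15.8
finger_force: 30.0
```

```bash
python3 -m inch '[[0,-0.006,0,0,0],[0,-0.013,0,0,0],[0,-0.02,0,0,0],[0,-0.027,0,0,0],[0,-0.034,0,0,0],[0,-0.041,0,0,0],[0,-0.048,0,0,0],[0,-0.048,0,0,0]]'
python3 - <<'E'
from h import *
o=get_obs();print(o["tool_pos"],o["contact_force"])
acc=[];R=[];Q=[]
for i in range(5):
    c=capture("side");acc.append(c["color"].astype(float))
    for n,L in(("gate_grip",R),("pointer_tip",Q)):
        q=tip_of(c,n)
        if q:L.append([*q[0]["centre"],q[0]["conf"]])
print(np.round(R,1),np.round(Q,1))
t=capture("top")
for n in("gate_index","pointer_tip","gate_grip"):print(n,[(x["centre"],round(x["conf"],2)) for x in tip_of(t,n)[:2]])
a=np.mean(acc,0).astype(np.uint8)[180:240,210:290]
b=t["color"][205:275,200:280]
cv2.imwrite("pics/a4.png",np.vstack([cv2.resize(a,(400,300),interpolation=cv2.INTER_CUBIC),cv2.resize(b,(343,300),interpolation=cv2.INTER_CUBIC)[:, :343].copy() if 0 else cv2.resize(b,(400,300))])[:,:,::-1])
E
```

```text
time: 11.37
tool_pos: [493.3, 29.2, 317.0]
tcp_rot: [3.137, 0.001, 1.623]
contact_force: [9.9, -1.9, -6.6]
grip_width: 15.6
finger_force: 30.0
[493.28821769  29.1971231  317.03632528] [ 9.86784175 -1.89114459 -6.5999867 ]
[[246.5 210.    0.7]
 [247.3 211.9   0.6]
 [247.6 209.7   0.7]
 [247.7 210.2   0.8]
 [250.2 208.5   0.8]] []
gate_index []
pointer_tip [([234.7, 247.4], 0.59), ([392.4, 237.2], 0.32)]
gate_grip []
```

View pics/a4.png

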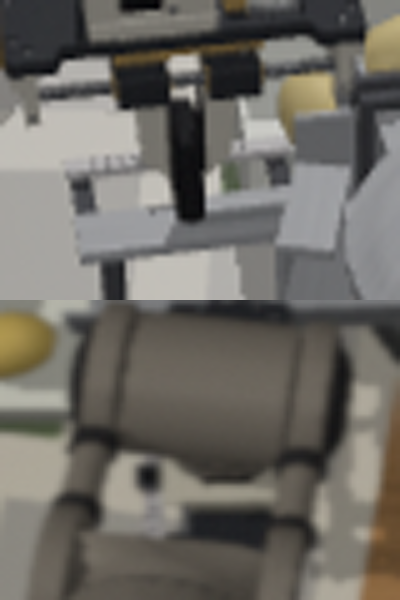

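The side view shows the paddle held between the fingers, with the clamp hidden behind them. The top view still shows the thumbscrew at lower-panel (148,475). I'll work out the pointer relative to the paddle, correcting each camera with the robot-measured shut position of TCP (541,32.2).

Run:
```python
from h import *
np.set_printoptions(precision=2,suppress=True)
t=capture("top");s=capture("side")
IM={"t":np.load("topmean.npy").astype(int),"s":cv2.imread("pics/s0.png")[:,:,::-1].astype(int)}
C={"t":t,"s":s}
def cen(img,r):  # darkness-weighted centroid of the largest dark blob
    a,b,x0,x1=r;g=img.sum(2)[a:b,x0:x1];m=(g<170).astype(np.uint8)
    n,l,st,ce=cv2.connectedComponentsWithStats(m);i=1+np.argmax(st[1:,4])
    k=cv2.dilate((l==i).astype(np.uint8),np.ones((3,3)));w=np.clip(330-g,0,None)*k
    ys,xs=np.nonzero(k);W=w[ys,xs];return np.array([(xs*W).sum()/W.sum()+x0,(ys*W).sum()/W.sum()+a]),st[i,4]
a=.06;R=np.array([[np.cos(a),-np.sin(a)],[np.sin(a),np.cos(a)]])
box=np.array([[*(R@[x,y]+[541,32.2]),z] for x in(-8,8) for y in(-22,22) for z in(111,171)])
kc={}
for k,pr,kr in(("t",(220,236,241,256),(240,252,225,236)),("s",(194,225,257,270),(200,215,236,248))):
    p,n=cen(IM[k],pr);q,m=cen(IM[k],kr)
    h=cv2.convexHull(np.array([proj(C[k],b) for b in box],np.float32));M=cv2.moments(h);hc=np.array([M["m10"],M["m01"]])/M["m00"]
    print(k,"paddle",p,n,"pred",hc,"corr",hc-p,"knob",q,m);kc[k]=q+(hc-p)
for z in(118,124,128):
    for k in kc:
        X=atz(C[k],kc[k],z);e=R.T@(X[:2]-[541,32.2]);print(z,k,X[:2],"pull",-e[0],"y off",e[1])
print(*tri([(C[k],kc[k]) for k in kc]))
# current knob in top view
q,m=cen(t["color"].astype(int),(240,252,225,236));print("knob now",q,m)
```

```text
t paddle [246.74 226.57] 78 pred [246.59 226.63] corr [-0.15  0.06] knob [229.88 245.88] 22
s paddle [263.41 210.13] 149 pred [263.83 210.11] corr [ 0.41 -0.02] knob [241.04 207.48] 41
118 t [481.38  84.7 ] pull 56.363433550210665 y off 55.97616964615437
118 s [481.68  79.6 ] pull 56.368511491493855 y off 50.868738846437076
124 t [480.68  84.22] pull 57.09503033921325 y off 55.54393147141589
124 s [481.34  72.17] pull 57.15832682881167 y off 43.474255182373994
128 t [480.21  83.9 ] pull 57.58276153188162 y off 55.25577268825692
128 s [481.11  67.22] pull 57.68487038702352 y off 38.544599406331564
[481.92  85.05 113.6 ] [array([-0., -0.]), array([-0.,  0.])]
knob now [229.3  245.84] 14
```

```bash
python3 -m inch '[[0,-0.003,0,0,0],[0,-0.006,0,0,0],[0,-0.008,0,0,0],[0,-0.008,0,0,0],[0,-0.008,0,0,0],[0,-0.008,0,0,0]]'
python3 - <<'E'
from h import *
np.set_printoptions(precision=2,suppress=True)
P=[];A=[];B=[]
for i in range(4):
    c=capture("side");o=get_obs();P.append(o["tool_pos"]);A.append(c["color"].astype(float))
    t=capture("top");P.append(get_obs()["tool_pos"]);B.append(t["color"].astype(float))
p=np.mean(P,0);d=p[:2]-[541,32.2];print(p,np.std(P,0),"gate",-(d@[np.cos(.063),np.sin(.063)]))
a=np.mean(A,0).astype(np.uint8)[185:235,215:285];b=np.mean(B,0).astype(np.uint8)[225:265,210:266]
cv2.imwrite("pics/a5.png",np.hstack([cv2.resize(a,(400,286),interpolation=cv2.INTER_CUBIC),cv2.resize(b,(400,286),interpolation=cv2.INTER_CUBIC)])[:,:,::-1])
for n in("gate_index","pointer_tip"):print(n,[(x["centre"],round(x["conf"],2)) for x in tip_of(t,n)[:2]],[(x["centre"],round(x["conf"],2)) for x in tip_of(c,n)[:2]])
E
```

```text
time: 12.92
tool_pos: [486.2, 28.7, 317.0]
tcp_rot: [3.136, 0.001, 1.623]
contact_force: [11.2, -2.3, -6.4]
grip_width: 15.9
finger_force: 30.0
[486.27  28.73 317.03] [0.01 0.01 0.01] gate 54.83681258749246
gate_index [([310.9, 179.4], 0.71)] [([241.0, 213.1], 0.95)]
pointer_tip [([234.4, 248.0], 0.61)] []
```

View pics/a5.png

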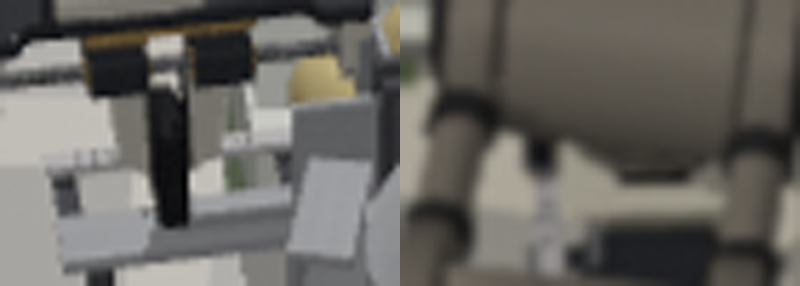

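The gate stands at 54.8 mm. The mark is estimated at 55–56 mm from the thumbscrew in both views, and at 51–53 mm from the networks. The fin (241.0,213.1) and the earlier pointer tip (242.2,212.9) coincide in the side view, so I'm handing in.

```bash
python3 -c "
from plant import *
print(close_job())"
```

```text
the job is handed in; nothing more can be done
None
```

I pressed the lid down, turned it to the stop and let go, and the side picture shows its ears under the catches. The gate is gripped at about 55 mm, against a pointer mark estimated at 51–56 mm, and the job is handed in; the result was not reported back.

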